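# Pack and shut the shoe-care case

## Task

Finish packing the open shoe-care case on the repair bench: set the loose polish jar and the cork sanding block down into it, without dropping them, upright and flat on its floor beside the jar that is already there. Then swing the hinged lid over and press it fully shut, so that the two halves meet edge to edge all round. Leave the other things on the bench where they are.

Things in the scene. Friction and masses are not known exactly. Their poses are not given: they have to be found in the camera images.
- case: Lower half of a grey metal clamshell case, fixed to the bench: 194 (its x, along the hinge) x 85 (its y) x 30 mm high. Origin: centre of its underside, on the bench. Its walls are 9 mm thick and its floor 5 mm: the space inside is 176 x 67 mm and 25 mm deep, so the contents stand out above its rim. The hinge runs along the +y outer edge of the rim.
- lid (a joint): Hinge of the case's upper half, in rad: 0 shut edge to edge on the lower half, about 2 thrown open beyond upright (limit 2.3). Stiff: the lid stays where it is left, also a little ajar; swinging it takes 3 to 5 N at its edge. The lid is a hollow shell, 194 x 85 x 34 mm deep outside, 3 mm thick, flat on its outer face, room inside for contents up to 31 mm above the rim.
- lid_hinge (a point): Middle of the hinge line, fixed to the lower half: at (0, +42.5, 30) mm in the case's frame.
- lid_edge (a point): Middle of the lid's outer corner edge that is farthest from the hinge, moving with the lid: when shut, at (0, -42.5, 64) mm in the case's frame. Its axes are the lid's: x along the hinge, y from this edge towards the hinge (outer face 85 mm wide), z out of the lid's outer face.
- jar_in: Squat amber glass jar with a black cap, 58 mm diameter, 48 mm high, already standing in the case at its +x end. Origin: centre of its underside.
- jar: The same kind of jar (58 mm diameter, 48 mm high, 120 g), standing loose on the bench. Origin: centre of its underside; z up through the cap.
- block: Plain cork sanding block, 42 (its x) x 60 (its y) x 48 mm high, about 90 g, standing on the bench; it fits the case with its 60 mm side across it. Origin: centre of its underside.
- heels: Bystander: stack of black rubber shoe heels, D-shaped, about 63 x 58 x 30 mm high. Origin: centre of its underside.
- tin: Bystander: flat round steel polish tin, 82 mm diameter, 25 mm high. Origin: centre of its underside.
- spray: Bystander: upright spray bottle, 54 mm diameter, 170 mm high. Origin: centre of its underside.
- hammer: Bystander: hammer lying on the bench along its x axis.
- driver: Bystander: screwdriver lying on the bench along its x axis.
There are look-alikes about, which are no part of the job. Leave any blue look-alike of the jar alone. Several things look just like the block: the one meant starts farthest to the robot's right.

How it is judged:
On the way, in this order (a step that is already met when the one before it is completed fails the run):
1. the jar, the block and the jar that was there all stand on the floor of the case, released, with the lid still open (z of jar in the frame of case between 0 and 0.01 m and x of jar in the frame of case between -0.088 and 0.088 m and y of jar in the frame of case between -0.034 and 0.034 m and angle between each of jar, block, jar_in's own z axis and vertical below 0.12 rad and z of block in the frame of case between 0 and 0.01 m and x of block in the frame of case between -0.088 and 0.088 m and y of block in the frame of case between -0.034 and 0.034 m and z of jar_in in the frame of case between 0 and 0.01 m and x of jar_in in the frame of case between -0.088 and 0.088 m and y of jar_in in the frame of case between -0.034 and 0.034 m and value of joint lid above 0.8 rad and contact force between the fingers and jar below 0.1 N and contact force between the fingers and block below 0.1 N), for 0.2 s.
2. the lid is pressed fully shut (value of joint lid below 0.03 rad), for 0.2 s.
At the end, for the whole second after the job is handed in: Both jars and the cork block stand upright (within 0.12 rad) and at rest on the case's floor (undersides within 5 mm of it), and the lid is shut to within 0.03 rad (2.5 mm at its edge) (z of jar in the frame of case between 0 and 0.01 m and x of jar in the frame of case between -0.088 and 0.088 m and y of jar in the frame of case between -0.034 and 0.034 m and angle between each of jar, block, jar_in's own z axis and vertical below 0.12 rad and z of block in the frame of case between 0 and 0.01 m and x of block in the frame of case between -0.088 and 0.088 m and y of block in the frame of case between -0.034 and 0.034 m and z of jar_in in the frame of case between 0 and 0.01 m and x of jar_in in the frame of case between -0.088 and 0.088 m and y of jar_in in the frame of case between -0.034 and 0.034 m and value of joint lid below 0.03 rad and linear speed of each of jar, block, jar_in below 0.02 m/s); the robot touches nothing.
It fails at once if the jar or the block is let go over the case more than 30 mm above its floor ((z of jar in the frame of case between 0.035 and 0.2 m and x of jar in the frame of case between -0.097 and 0.097 m and y of jar in the frame of case between -0.0425 and 0.0425 m and contact force between the fingers and jar below 0.05 N) or (z of block in the frame of case between 0.035 and 0.2 m and x of block in the frame of case between -0.097 and 0.097 m and y of block in the frame of case between -0.0425 and 0.0425 m and contact force between the fingers and block below 0.05 N)).
It fails at once if a bystander (heels, tin, spray bottle, hammer, screwdriver) is moved more than 30 mm (distance of any of heels, tin, spray, hammer, driver from where it was at the start of the episode above 0.03 m).
It also fails if it takes over 62 s, if anything falls off the work surface, if the arm or the gripper's body presses on something with over 40 N, if the wrist force passes 120 N, or if a joint passes its speed limit or range.

## Robot

A 7-joint arm with a two-finger parallel gripper is mounted at the origin on the work surface. World frame = base frame: x ahead of the robot, y to its left, z up, the work surface at z = 0. Lengths are in m, angles in rad, forces in N, time in s.
With the tool pointing down it reaches from about 0.4 to 0.9 m from the base axis. Payload 5.6 kg.
Tool frame: the origin (TCP) lies midway between the tips of the shut fingers; the grasp point (between the pads) lies 19 mm behind it; z points along the fingers, y is the direction in which the jaws open and shut (so a half turn about z gives the same grasp; the last joint's range is limited). The gripper opens to 92 mm and grips with 3 to 60 N. Pads are 20 mm wide; open, the fingers measure 128 mm over their backs; the gripper's body (75 mm by 189 mm) begins 69 mm behind the grasp point.
Start: joints at [1.187, 0.468, -0.012, 1.603, 0.006, 1.071, -0.056], TCP at [0.217, -0.613, 0.215] pointing down, gripper open.
Joint ranges: [-2.53, 2.53], [-0.31, 2.02], [-1.57, 1.55], [0.28, 2.44], [-1.29, 4.43], [0.15, 1.84], [-2.92, 2.92]. Speed limits (rad/s): [2.57, 2.57, 3.14, 3.14, 3.14, 3.14, 3.14].

## Interface

Orientations are given as a unit quaternion [w, x, y, z].
In Python, from rig import bot gives the robot as it stands.
- The arm moves only by the tool arm_command, never from a script. Its argument "commands" is a list of rows, each an object of numbers: "dx", "dy", "dz": the shift along the tool's x, y, z in m; "wx", "wy", "wz": the turn, a rotation vector about the tool's x, y, z in degrees; "hand": the finger opening in m, from 0 to 0.0919. In form: [{"dx": .., "dy": .., "dz": .., "wx": .., "wy": .., "wz": .., "hand": ..}, ...]. A call has 1 to 10 rows; each row is the pose to reach, as a shift and turn from the pose commanded when the call began, along the tool's axes at that moment; what a row does not reach only later rows make up. A row lasts 1/10 s, in which the tool goes at most 50 mm and 8.59 degrees, less where a joint would pass 70% of its speed; a pose out of reach is approached as far as the arm can. A call with a gripper value outside its range is refused whole. The fingers move at their own pace and stop on an object; "grip_force" is the grip in N (left out, the last holds). Time passes only in rows, so rows that repeat a pose let the fingers close. It gives the time, the measured TCP pose, the force and the opening at its end, in the units of the state.
- bot.read_state(): the state, without advancing time (a new reading comes with each control period).
- bot.snapshot(name): name is "scene" or "top"; returns a dict with "image" (480x640x3 uint8, red, green, blue), "vertical_fov" (degrees; the focal length in pixels is half the picture's height over the tangent of half this angle, whatever the lens; pixels are square), "cx", "cy" (the principal point, pixels), "rvec" (rotation vector, rad) and "tvec" (3), from world to camera coordinates, as OpenCV has them. Camera axes: x right, y down, z forward; pixel columns grow to the right and rows downward; lengths in m; the calibration is good to about 2 mm. A picture is of the moment at which its call begins. There is no depth.
- bot.finish_job(): hands the job in, once; it reports no verdict.
The state is a dict: "time": time; "qpos": joint angles; "joint_vel": joint speeds; "joint_efforts": joint torques, N m; "position": TCP position; "ee_rot": TCP orientation; "ft_force": force on the tool from outside, world axes, zero at the start; "wrist_torque": the same for the moment, N m; "grip_width": finger opening in m.
Only numpy, scipy, OpenCV 4.12 (cv2) and the standard library are available. Lean on these libraries where they do the work, as an engineer would, in place of code of your own. Each camera call takes 0.05 s, during which the arm holds its last target. There are 200 camera calls.

## Working session

There is one attempt and no reset: what is moved stays moved. The work goes in short steps, Python scripts to look and compute and a tool call to move; the robot and the scene stay as the last step left them, time stands still between calls to the robot, and variables do not carry over. Pictures are saved under pics/ and viewed, about 8 in all and at most 12, crops included, and the job is handed in when it is done.

Besides the shell and the picture viewer there is one more tool, called after "Emit:" by a JSON object that holds its "name" and its "arguments", one argument or row to a line. arm_command: Moves the arm, as the interface text tells. Its arguments: {"type":"object","properties":{"commands":{"type":"array"},"grip_force":{"type":"number"}},"required":["commands"]}

```bash
mkdir -p pics; ls
cat > h.py <<'E'
import numpy as np, cv2, json, pickle
from rig import bot
def snap(name,fn):
    s=bot.snapshot(name); pickle.dump(s,open(fn+'.pkl','wb')); cv2.imwrite('pics/'+fn+'.png',s['image'][:,:,::-1]); return s
def cam(s):
    f=240/np.tan(np.radians(s['vertical_fov'])/2); K=np.array([[f,0,s['cx']],[0,f,s['cy']],[0,0,1]])
    return K,cv2.Rodrigues(np.array(s['rvec'],float))[0],np.array(s['tvec'],float)
def pix2w(s,u,v,z):
    K,R,t=cam(s); d=R.T@np.linalg.inv(K)@[u,v,1]; c=-R.T@t
    return c+d*(z-c[2])/d[2]
def w2pix(s,P):
    K,R,t=cam(s); p=(np.atleast_2d(P)@R.T+t)@K.T; return p[:,:2]/p[:,2:]
def ld(fn): return pickle.load(open(fn+'.pkl','rb'))
def crop(fn,u0,v0,u1,v1,k,out):
    im=cv2.imread('pics/'+fn+'.png')[v0:v1,u0:u1]; cv2.imwrite('pics/'+out+'.png',cv2.resize(im,None,fx=k,fy=k,interpolation=cv2.INTER_CUBIC))
E
python3 - <<'E'
from h import *
for n in('top','scene'):
    s=snap(n,n+'0'); K,R,t=cam(s); print(n,K[0,0],K[:2,2],-R.T@t,R.round(2).tolist())
st=bot.read_state(); print({k:np.round(v,3).tolist() for k,v in st.items()})
E
```

```text
pics
top 580.9529521405813 [318.08234078 241.44253609] [ 0.53346059 -0.0642709   1.14753983] [[-0.02, -1.0, 0.0], [-1.0, 0.02, -0.04], [0.04, -0.01, -1.0]]
scene 560.587052952124 [314.69933681 243.12937145] [ 1.07662171 -0.43743576  0.71265401] [[0.6, 0.8, -0.0], [0.56, -0.43, -0.71], [-0.57, 0.42, -0.71]]
{'time': 0.1, 'qpos': [1.187, 0.468, -0.012, 1.604, 0.006, 1.071, -0.056], 'joint_vel': [0.002, -0.002, -0.0, 0.001, -0.001, 0.001, -0.002], 'joint_efforts': [0.002, -52.164, -0.012, -24.436, -0.057, 0.014, 0.0], 'position': [0.217, -0.612, 0.214], 'ee_rot': [-0.001, 0.986, 0.17, -0.0], 'ft_force': [-0.664, 0.092, 0.631], 'wrist_torque': [-0.044, -0.033, -0.028], 'grip_width': 0.092}
```

View pics/top0.png

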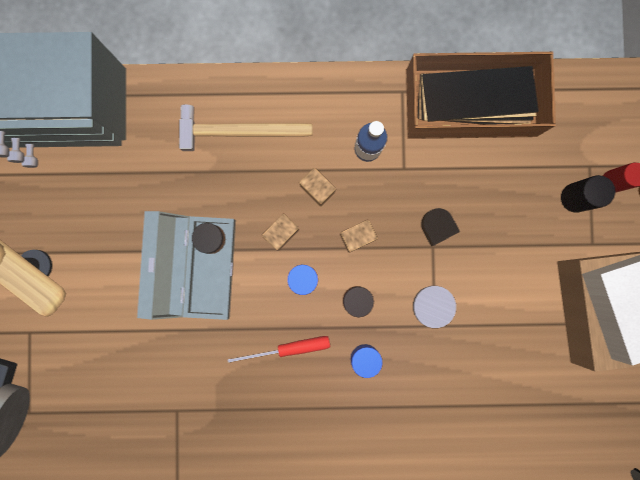

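View pics/scene0.png

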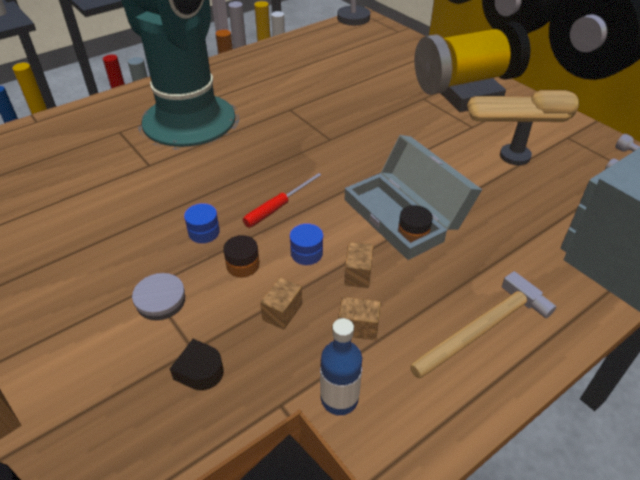

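The top view shows the case at about (187,266), hinged on its left side with jar_in at (208,238). The amber jar is at (358,302). The rightmost cork block, which is the one meant, is at (359,236). I'll zoom in on these.

Run:
```python
from h import *
a=cv2.imread('pics/top0.png')
f=lambda u0,v0,u1,v1:cv2.resize(a[v0:v1,u0:u1],None,fx=5,fy=5,interpolation=cv2.INTER_CUBIC)
cv2.imwrite('pics/c1.png',np.hstack([cv2.copyMakeBorder(f(130,205,240,325),0,0,0,10,0),np.vstack([f(335,212,382,260),f(335,278,382,326),np.zeros((120,235,3),np.uint8)])]))
```

```text
(no output)
```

View pics/c1.png

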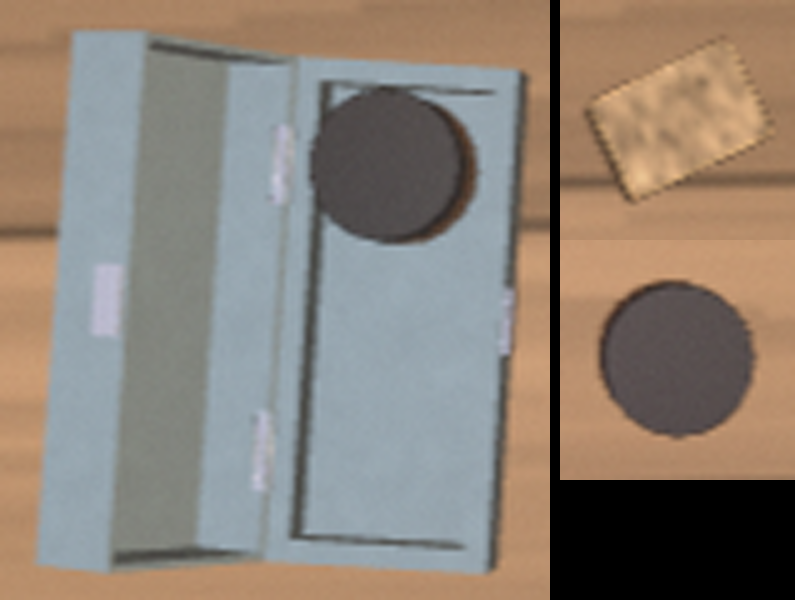

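Run:
```python
from h import *
s=ld('top0')
C=np.array([pix2w(s,*p,.03) for p in[(189.4,216.4),(234.6,219.4),(228.2,319.2),(183,316.6)]]);print('case',C.round(4),[np.linalg.norm(C[i]-C[i-1]).round(4) for i in range(4)])
ex=(C[0]-C[3])+(C[1]-C[2]);a=np.arctan2(ex[1],ex[0]);
# anchor on -y edge (clear) 
ex=np.array([np.cos(a),np.sin(a)]);ey=np.array([-ex[1],ex[0]])
c=(C[1]+C[2])[:2]/2+ey*.0425;print('case c',c,np.degrees(a),'alt',C.mean(0))
B=np.array([pix2w(s,*p,.048) for p in[(368,219.6),(377,238),(350,252),(340.4,233.6)]])
print('block',B.mean(0),[np.linalg.norm(B[i]-B[i-1]).round(4) for i in range(4)])
l=(B[0]-B[3])+(B[1]-B[2]);print('long dir deg',np.degrees(np.arctan2(l[1],l[0])))
print('jar',pix2w(s,358.6,301.6,.048));j=pix2w(s,207.6,238,.053)[:2];print('jarin',j,'in case',(j-c)@ex,(j-c)@ey)
st=bot.read_state();from scipy.spatial.transform import Rotation as Ro
q=st['ee_rot'];print(Ro.from_quat([*q[1:],q[0]]).as_matrix().round(3))
K=[(f,pix2w(s,*p,z).round(3)) for f,p,z in[('driver tip',(229,361),.01),('handle',(329,342),.015),('bluejar',(302,280),.048),('bluejar2',(367,361),.048),('cork2',(280,232),.048),('cork3',(318,187),.048),('heels',(438,226),.03),('spray',(372,132),.15)]];print(*K,sep='\n')
# scene check
w=ld('scene0');print(w2pix(w,np.array([[*c,.03],[*B.mean(0)[:2],.048],[*pix2w(s,358.6,301.6,.048)[:2],.048],[*j,.053]])).round(1))
```

```text
case [[0.6359 0.177  0.03  ]
 [0.6287 0.09   0.03  ]
 [0.4375 0.1041 0.03  ]
 [0.4439 0.1905 0.03  ]] [np.float64(0.1925), np.float64(0.0873), np.float64(0.1917), np.float64(0.0866)]
case c [0.53619206 0.13946146] -4.113671438874489 alt [0.53653638 0.14040022 0.03      ]
block [ 0.5923096  -0.14757407  0.048     ] [np.float64(0.0588), np.float64(0.0389), np.float64(0.0577), np.float64(0.0393)]
long dir deg -63.78409599923403
jar [ 0.46801489 -0.14467429  0.048     ]
jarin [0.59244392 0.13803493] in case 0.056209272437401786 0.0026123934455974263
[[ 0.943  0.334 -0.001]
 [ 0.334 -0.943  0.001]
 [-0.    -0.002 -1.   ]]
('driver tip', array([0.355, 0.106, 0.01 ]))
('handle', array([ 0.389, -0.088,  0.015]))
('bluejar', array([ 0.51 , -0.039,  0.048]))
('bluejar2', array([ 0.357, -0.158,  0.048]))
('cork2', array([0.602, 0.002, 0.048]))
('cork3', array([ 0.687, -0.072,  0.048]))
('heels', array([ 0.61 , -0.302,  0.03 ]))
('spray', array([ 0.767, -0.166,  0.15 ]))
[[391.5 207.8]
 [279.3 292.1]
 [239.  245.8]
 [413.8 215.1]]
```

```bash
cat >> h.py <<'E'
from scipy.spatial.transform import Rotation as Ro
CC=np.array([.5363,.1397]); A=np.radians(-4.1)
EX=np.array([np.cos(A),np.sin(A)]); EY=np.array([-EX[1],EX[0]])
def cw(x,y,z): return np.array([*(CC+x*EX+y*EY),z])
def to(p,jaw=None,tilt=None):
    st=bot.read_state(); q=st['ee_rot']; R=Ro.from_quat([*q[1:],q[0]]).as_matrix()
    d=R.T@(np.array(p)-st['position']); w=np.zeros(3)
    if jaw is not None:
        j=np.radians(jaw); y=np.array([np.cos(j),np.sin(j),0]); z=np.array([0,0,-1.]); T=np.c_[np.cross(y,z),y,z]
        w=np.degrees(Ro.from_matrix(R.T@T).as_rotvec())
    print('t',round(st['time'],2),'pos',np.round(st['position'],4),'d',d.round(4),'w',w.round(2),'F',np.round(st['ft_force'],1),'g',round(st['grip_width'],4))
E
python3 -c "
from h import *
to([.468,-.1447,.10],-94.1);to([.468,-.1447,.032],-94.1)
print(cw(-.056,-.001,.1))"
```

```text
t 0.1 pos [ 0.217  -0.6122  0.2137] d [ 0.3928 -0.3565  0.1142] w [-0.09  0.03 23.62] F [-0.7  0.1  0.6] g 0.0915
t 0.1 pos [ 0.217  -0.6122  0.2137] d [ 0.3928 -0.3564  0.1822] w [-0.09  0.03 23.62] F [-0.7  0.1  0.6] g 0.0915
[0.48037182 0.14270642 0.1       ]
```

Emit:
{"name": "arm_command", "arguments": {
  "commands": [
    {"dx": 0.015,"dy": -0.014,"dz": 0.005,"wz": 2},
    {"dx": 0.045,"dy": -0.041,"dz": 0.015,"wz": 5},
    {"dx": 0.08,"dy": -0.073,"dz": 0.025,"wz": 8},
    {"dx": 0.115,"dy": -0.105,"dz": 0.035,"wz": 11},
    {"dx": 0.15,"dy": -0.137,"dz": 0.045,"wz": 14},
    {"dx": 0.185,"dy": -0.169,"dz": 0.055,"wz": 17},
    {"dx": 0.22,"dy": -0.2,"dz": 0.065,"wz": 20},
    {"dx": 0.255,"dy": -0.232,"dz": 0.075,"wz": 23},
    {"dx": 0.29,"dy": -0.264,"dz": 0.085,"wz": 23.6},
    {"dx": 0.32,"dy": -0.29,"dz": 0.095,"wz": 23.6}
  ],
  "grip_force": 25
}}

```text
schema error: expected keys dx, dy, dz, wx, wy, wz, hand
```

```bash
python3 -c "
from h import *
to([.468,-.1447,.10],-94.1)"
```

```text
t 0.1 pos [ 0.217  -0.6122  0.2137] d [ 0.3928 -0.3565  0.1142] w [-0.09  0.03 23.62] F [-0.7  0.1  0.6] g 0.0915
```

Emit:
{"name": "arm_command", "arguments": {
  "commands": [
    {"dx": 0.015,"dy": -0.014,"dz": 0.005,"wx": 0,"wy": 0,"wz": 2,"hand": 0.0919},
    {"dx": 0.045,"dy": -0.041,"dz": 0.015,"wx": 0,"wy": 0,"wz": 5,"hand": 0.0919},
    {"dx": 0.08,"dy": -0.073,"dz": 0.025,"wx": 0,"wy": 0,"wz": 8,"hand": 0.0919},
    {"dx": 0.115,"dy": -0.105,"dz": 0.035,"wx": 0,"wy": 0,"wz": 11,"hand": 0.0919},
    {"dx": 0.15,"dy": -0.137,"dz": 0.045,"wx": 0,"wy": 0,"wz": 14,"hand": 0.0919},
    {"dx": 0.185,"dy": -0.169,"dz": 0.055,"wx": 0,"wy": 0,"wz": 17,"hand": 0.0919},
    {"dx": 0.22,"dy": -0.2,"dz": 0.065,"wx": 0,"wy": 0,"wz": 20,"hand": 0.0919},
    {"dx": 0.255,"dy": -0.232,"dz": 0.075,"wx": 0,"wy": 0,"wz": 23,"hand": 0.0919},
    {"dx": 0.29,"dy": -0.264,"dz": 0.085,"wx": 0,"wy": 0,"wz": 23.6,"hand": 0.0919},
    {"dx": 0.32,"dy": -0.29,"dz": 0.095,"wx": 0,"wy": 0,"wz": 23.6,"hand": 0.0919}
  ],
  "grip_force": 25
}}

```text
time: 1.1
position: [0.4226, -0.2298, 0.1192]
ee_rot: [-0.0, 0.999, -0.035, -0.0]
ft_force: [0.3, 0.6, 0.0]
grip_width: 0.0915
```

```bash
python3 -c "
from h import *
to([.468,-.1447,.10],-94.1)"
```

```text
t 1.1 pos [ 0.4226 -0.2298  0.1192] d [ 0.0393 -0.088   0.0192] w [-0.02  0.    0.09] F [0.3 0.6 0. ] g 0.0915
```

Emit:
{"name": "arm_command", "arguments": {
  "commands": [
    {"dx": 0.018,"dy": -0.04,"dz": 0.009,"wx": 0,"wy": 0,"wz": 0,"hand": 0.0919},
    {"dx": 0.035,"dy": -0.077,"dz": 0.018,"wx": 0,"wy": 0,"wz": 0,"hand": 0.0919},
    {"dx": 0.039,"dy": -0.088,"dz": 0.03,"wx": 0,"wy": 0,"wz": 0,"hand": 0.0919},
    {"dx": 0.039,"dy": -0.088,"dz": 0.055,"wx": 0,"wy": 0,"wz": 0,"hand": 0.0919},
    {"dx": 0.039,"dy": -0.088,"dz": 0.078,"wx": 0,"wy": 0,"wz": 0,"hand": 0.0919},
    {"dx": 0.039,"dy": -0.088,"dz": 0.087,"wx": 0,"wy": 0,"wz": 0,"hand": 0.0919},
    {"dx": 0.039,"dy": -0.088,"dz": 0.087,"wx": 0,"wy": 0,"wz": 0,"hand": 0.05},
    {"dx": 0.039,"dy": -0.088,"dz": 0.087,"wx": 0,"wy": 0,"wz": 0,"hand": 0.05},
    {"dx": 0.039,"dy": -0.088,"dz": 0.087,"wx": 0,"wy": 0,"wz": 0,"hand": 0.05},
    {"dx": 0.039,"dy": -0.088,"dz": 0.087,"wx": 0,"wy": 0,"wz": 0,"hand": 0.05}
  ]
}}

```text
time: 2.1
position: [0.4677, -0.1476, 0.0335]
ee_rot: [0.0, 0.999, -0.036, 0.001]
ft_force: [0.4, 1.3, 1.1]
grip_width: 0.0616
```

```bash
python3 -c "
from h import *
to([.468,-.1447,.11],-94.1)
to(cw(-.056,-.001,.11),-94.1)"
```

```text
t 2.1 pos [ 0.4677 -0.1476  0.0335] d [ 0.0002 -0.0029 -0.0765] w [ 0.02 -0.1   0.  ] F [0.4 1.3 1.1] g 0.0616
t 2.1 pos [ 0.4677 -0.1476  0.0335] d [-0.008  -0.2905 -0.0766] w [ 0.02 -0.1   0.  ] F [0.4 1.3 1.1] g 0.0616
```

Emit:
{"name": "arm_command", "arguments": {
  "commands": [
    {"dx": 0,"dy": 0,"dz": 0,"wx": 0,"wy": 0,"wz": 0,"hand": 0.05},
    {"dx": 0,"dy": 0,"dz": 0,"wx": 0,"wy": 0,"wz": 0,"hand": 0.05},
    {"dx": 0,"dy": 0,"dz": 0,"wx": 0,"wy": 0,"wz": 0,"hand": 0.05},
    {"dx": 0,"dy": 0,"dz": -0.02,"wx": 0,"wy": 0,"wz": 0,"hand": 0.05},
    {"dx": 0,"dy": 0,"dz": -0.05,"wx": 0,"wy": 0,"wz": 0,"hand": 0.05},
    {"dx": 0,"dy": 0,"dz": -0.077,"wx": 0,"wy": 0,"wz": 0,"hand": 0.05},
    {"dx": 0,"dy": 0,"dz": -0.077,"wx": 0,"wy": 0,"wz": 0,"hand": 0.05}
  ]
}}

```text
time: 2.8
position: [0.4694, -0.1482, 0.1127]
ee_rot: [0.001, 0.999, -0.036, 0.003]
ft_force: [0.1, -0.9, -0.9]
grip_width: 0.0573
```

```bash
python3 -c "
from h import *
to(cw(-.056,-.001,.11),-94.1)"
```

```text
t 2.8 pos [ 0.4694 -0.1482  0.1127] d [-0.0098 -0.2909  0.0022] w [ 0.09 -0.37  0.01] F [ 0.1 -0.9 -0.9] g 0.0573
```

Emit:
{"name": "arm_command", "arguments": {
  "commands": [
    {"dx": 0,"dy": -0.012,"dz": 0,"wx": 0,"wy": 0,"wz": 0,"hand": 0.05},
    {"dx": 0,"dy": -0.045,"dz": 0,"wx": 0,"wy": 0,"wz": 0,"hand": 0.05},
    {"dx": -0.002,"dy": -0.085,"dz": 0,"wx": 0,"wy": 0,"wz": 0,"hand": 0.05},
    {"dx": -0.004,"dy": -0.125,"dz": 0,"wx": 0,"wy": 0,"wz": 0,"hand": 0.05},
    {"dx": -0.006,"dy": -0.165,"dz": 0,"wx": 0,"wy": 0,"wz": 0,"hand": 0.05},
    {"dx": -0.008,"dy": -0.205,"dz": 0,"wx": 0,"wy": 0,"wz": 0,"hand": 0.05},
    {"dx": -0.01,"dy": -0.245,"dz": 0,"wx": 0,"wy": 0,"wz": 0,"hand": 0.05},
    {"dx": -0.01,"dy": -0.275,"dz": 0,"wx": 0,"wy": 0,"wz": 0,"hand": 0.05},
    {"dx": -0.01,"dy": -0.29,"dz": 0,"wx": 0,"wy": 0,"wz": 0,"hand": 0.05},
    {"dx": -0.01,"dy": -0.29,"dz": 0,"wx": 0,"wy": 0,"wz": 0,"hand": 0.05}
  ]
}}

```text
time: 3.8
position: [0.476, 0.1458, 0.1081]
ee_rot: [-0.0, 0.999, -0.033, -0.001]
ft_force: [0.1, -1.0, -0.3]
grip_width: 0.0572
```

Run:
```python
from h import *
to(cw(-.056,-.001,.11),-94.1)
snap('top','top1');w=snap('scene','scene1')
to(cw(-.056,-.001,.11),-94.1)
a=cv2.imread('pics/top1.png')[195:335,120:250]; b=cv2.imread('pics/scene1.png')[120:280,330:500]
k=4
a=cv2.resize(a,None,fx=k,fy=k,interpolation=2);b=cv2.resize(b,None,fx=1.65,fy=1.65,interpolation=2)
h=max(a.shape[0],b.shape[0]);P=lambda i:cv2.copyMakeBorder(i,0,h-i.shape[0],0,0,0)
o=np.hstack([P(a),P(b)]);print(o.shape);cv2.imwrite('pics/c2.png',o[:600,:800])
```

```text
t 3.8 pos [0.476  0.1458 0.1081] d [ 0.0046  0.0028 -0.0019] w [-0.02  0.16  0.34] F [ 0.1 -1.  -0.3] g 0.0572
t 3.9 pos [0.4765 0.1423 0.1083] d [ 0.0039 -0.0007 -0.0017] w [0.07 0.14 0.07] F [ 0.3  0.8 -1.2] g 0.0573
(560, 800, 3)
```

View pics/c2.png

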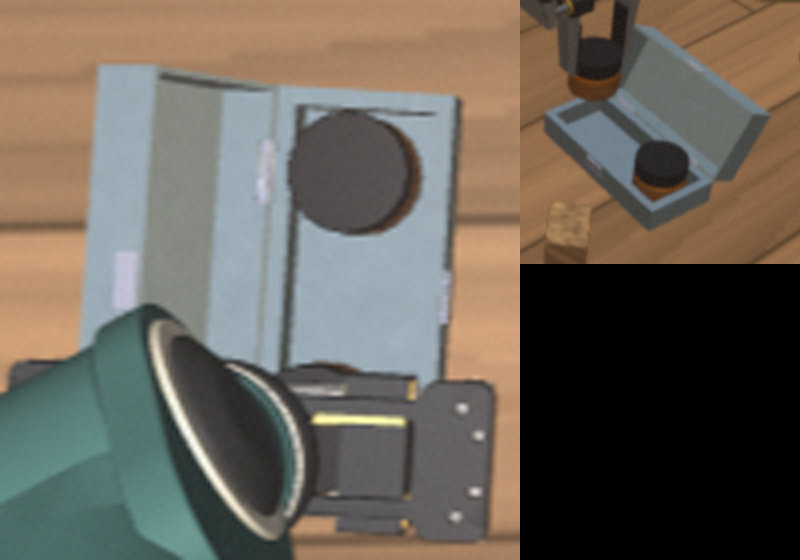

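Run:
```python
from h import *
crop('scene1',335,130,485,265,5,'c3')
```

```text
(no output)
```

View pics/c3.png

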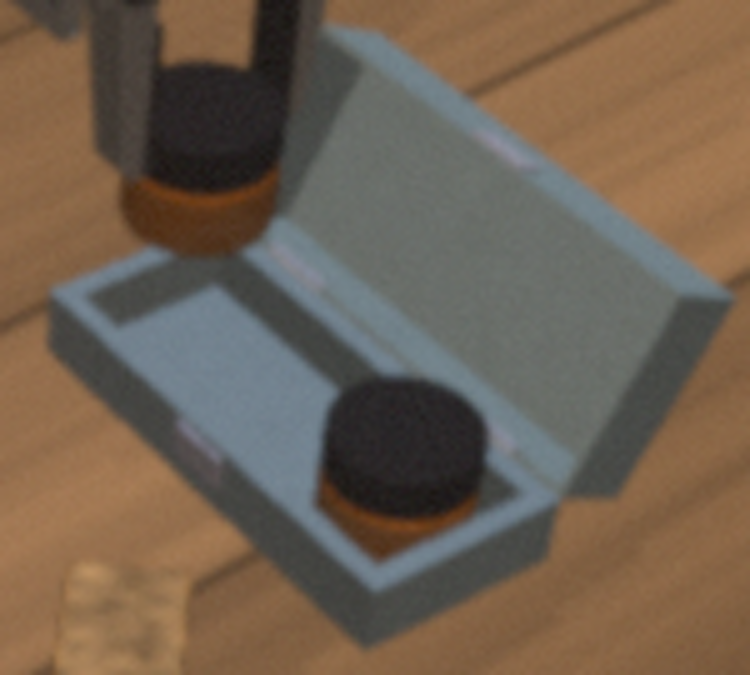

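Run:
```python
from h import *
w=ld('scene1')
M=[(345.6,188.6),(409.4,248.0),(446,229.4)]
C=np.array([pix2w(w,*p,.03) for p in M]);print(C.round(4),np.linalg.norm(C[1]-C[0]),np.linalg.norm(C[2]-C[1]))
print('model',[cw(*p).round(4) for p in[(-.097,-.0425,.03),(.097,-.0425,.03),(.097,.0425,.03)]])
d=C[1]-C[0];print('ang',np.degrees(np.arctan2(d[1],d[0])))
t=np.linspace(0,6.28,200)
def sil(c,z0,r=.029):
    for z in(z0,z0+.048):
        p=w2pix(w,np.c_[c[0]+r*np.cos(t),c[1]+r*np.sin(t),0*t+z]); p=(p-[335,130])*5
        print(np.r_[p.min(0),p.max(0)].round(0))
print('held');sil((.4765,.1423),.0748)
print('jar_in');sil((.5924,.138),.005)
```

```text
[[0.4419 0.107  0.03  ]
 [0.6319 0.0933 0.03  ]
 [0.6372 0.177  0.03  ]] 0.19047049428936186 0.08383741079274062
model [array([0.4365, 0.1042, 0.03  ]), array([0.63  , 0.0904, 0.03  ]), array([0.6361, 0.1752, 0.03  ])]
ang -4.126083323015463
held
[112. 162. 269. 259.]
[118.  56. 281. 151.]
jar_in
[298. 470. 459. 580.]
[311. 371. 478. 482.]
```

Run:
```python
from h import *
to(cw(-.053,-.0015,.07),-94.1)
```

```text
t 3.9 pos [0.4765 0.1423 0.1083] d [ 0.007  -0.0003  0.0383] w [0.07 0.14 0.07] F [ 0.3  0.8 -1.2] g 0.0573
```

Emit:
{"name": "arm_command", "arguments": {
  "commands": [
    {"dx": 0.004,"dy": 0,"dz": 0.01,"wx": 0,"wy": 0,"wz": 0,"hand": 0.05},
    {"dx": 0.007,"dy": 0,"dz": 0.022,"wx": 0,"wy": 0,"wz": 0,"hand": 0.05},
    {"dx": 0.007,"dy": 0,"dz": 0.034,"wx": 0,"wy": 0,"wz": 0,"hand": 0.05},
    {"dx": 0.007,"dy": 0,"dz": 0.038,"wx": 0,"wy": 0,"wz": 0,"hand": 0.05},
    {"dx": 0.007,"dy": 0,"dz": 0.038,"wx": 0,"wy": 0,"wz": 0,"hand": 0.05},
    {"dx": 0.007,"dy": 0,"dz": 0.038,"wx": 0,"wy": 0,"wz": 0,"hand": 0.05}
  ]
}}

```text
time: 4.5
position: [0.4847, 0.1421, 0.0715]
ee_rot: [0.0, 0.999, -0.036, -0.0]
ft_force: [-0.5, 0.6, -1.0]
grip_width: 0.057
```

Run:
```python
from h import *
to(cw(-.053,-.0015,.04),-94.1)
snap('scene','scene2'); crop('scene2',335,130,465,240,6,'c4')
to(cw(-.053,-.0015,.04),-94.1)
```

```text
t 4.5 pos [0.4847 0.1421 0.0715] d [-0.0013  0.0002  0.0315] w [0.   0.01 0.01] F [-0.5  0.6 -1. ] g 0.057
t 4.55 pos [0.4849 0.1422 0.0718] d [-0.0015  0.0003  0.0318] w [-0.01 -0.02  0.02] F [ 0.6 -0.2 -1.3] g 0.0575
```

View pics/c4.png

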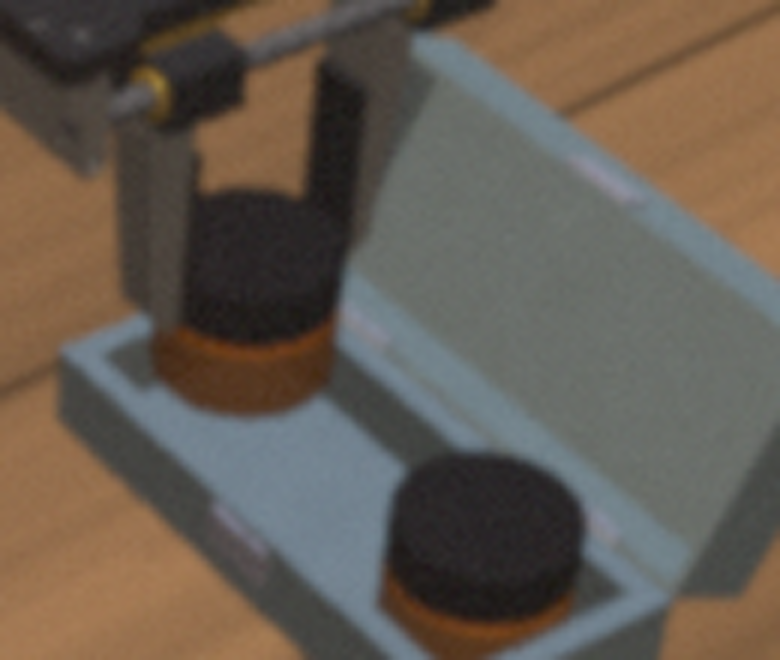

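Run:
```python
from h import *
from scipy.optimize import least_squares
w=ld('scene2');t=np.linspace(0,6.28,200)
def sil(c,z0,r=.029):
    o=[]
    for z in(z0,z0+.048):
        p=w2pix(w,np.c_[c[0]+r*np.cos(t),c[1]+r*np.sin(t),0*t+z]); p=(p-[335,130])*6
        o.append(np.r_[p.min(0),p.max(0)])
    return o
for c,z in(((.4849,.1422),.0385),((.5924,.138),.005)): print(*[x.round(0) for x in sil(c,z)])
# fit jars: held bottom arc max v=413, sides mean: mid-height centre
def fit(z0,vbot=None,uc=None,vtop=None,zuc=.012):
    def f(c):
        s=sil(c,z0); b,tp=s
        u=(1-zuc)*(b[0]+b[2])/2+zuc*(tp[0]+tp[2])/2
        return [u-uc, (b[3]-vbot) if vbot else tp[1]-vtop]
    return least_squares(f,[.5,.14]).x
print('held',fit(.0385,vbot=413,uc=243.5,zuc=.25)); print('jar_in',fit(.005,uc=486,vtop=452,zuc=1))
print('held from cap',fit(.0385,uc=262,vtop=187,zuc=1))
for n,p,z in(('outer',(62,352),.03),('inner -x-y',(105,358),.03),('+x+y',(668,600),.03)): print(n,pix2w(w,335+p[0]/6,130+p[1]/6,z))
```

```text
[145. 299. 330. 417.] [153. 177. 345. 294.]
[357. 563. 551. 697.] [373. 446. 573. 578.]
held [0.48407245 0.14411566]
jar_in [0.59679387 0.13893773]
held from cap [0.49109    0.14200681]
outer [0.44179427 0.10648935 0.03      ]
inner -x-y [0.45238732 0.11550246 0.03      ]
+x+y [0.63863792 0.1763306  0.03      ]
```

Emit:
{"name": "arm_command", "arguments": {
  "commands": [
    {"dx": 0,"dy": -0.0015,"dz": 0.006,"wx": 0,"wy": 0,"wz": 0,"hand": 0.05},
    {"dx": 0,"dy": -0.0015,"dz": 0.012,"wx": 0,"wy": 0,"wz": 0,"hand": 0.05},
    {"dx": 0,"dy": -0.0015,"dz": 0.018,"wx": 0,"wy": 0,"wz": 0,"hand": 0.05},
    {"dx": 0,"dy": -0.0015,"dz": 0.024,"wx": 0,"wy": 0,"wz": 0,"hand": 0.05},
    {"dx": 0,"dy": -0.0015,"dz": 0.027,"wx": 0,"wy": 0,"wz": 0,"hand": 0.05},
    {"dx": 0,"dy": -0.0015,"dz": 0.027,"wx": 0,"wy": 0,"wz": 0,"hand": 0.05}
  ]
}}

```text
time: 5.15
position: [0.4844, 0.1435, 0.0439]
ee_rot: [0.0, 0.999, -0.036, -0.001]
ft_force: [-0.9, 0.4, -0.1]
grip_width: 0.0569
```

Run:
```python
from h import *
to(cw(-.053,-.0015,.0385),-94.1)
```

```text
t 5.15 pos [0.4844 0.1435 0.0439] d [-0.0009  0.0015  0.0054] w [0.03 0.06 0.02] F [-0.9  0.4 -0.1] g 0.0569
```

Emit:
{"name": "arm_command", "arguments": {
  "commands": [
    {"dx": 0,"dy": 0,"dz": 0.003,"wx": 0,"wy": 0,"wz": 0,"hand": 0.05},
    {"dx": 0,"dy": 0,"dz": 0.005,"wx": 0,"wy": 0,"wz": 0,"hand": 0.05},
    {"dx": 0,"dy": 0,"dz": 0.006,"wx": 0,"wy": 0,"wz": 0,"hand": 0.05},
    {"dx": 0,"dy": 0,"dz": 0.006,"wx": 0,"wy": 0,"wz": 0,"hand": 0.05}
  ]
}}

```text
time: 5.55
position: [0.4848, 0.1436, 0.0386]
ee_rot: [0.0, 0.999, -0.036, 0.0]
ft_force: [0.1, -0.2, -2.0]
grip_width: 0.0573
```

Run:
```python
from h import *
to(cw(-.053,-.0015,.0385),-94.1)
```

```text
t 5.55 pos [0.4848 0.1436 0.0386] d [-0.0014  0.0017  0.0001] w [ 0.   -0.    0.02] F [ 0.1 -0.2 -2. ] g 0.0573
```

Emit:
{"name": "arm_command", "arguments": {
  "commands": [
    {"dx": 0,"dy": 0,"dz": 0.001,"wx": 0,"wy": 0,"wz": 0,"hand": 0.05},
    {"dx": 0,"dy": 0,"dz": 0.002,"wx": 0,"wy": 0,"wz": 0,"hand": 0.05},
    {"dx": 0,"dy": 0,"dz": 0.002,"wx": 0,"wy": 0,"wz": 0,"hand": 0.05}
  ]
}}

```text
time: 5.85
position: [0.4849, 0.1436, 0.0383]
ee_rot: [0.0, 0.999, -0.036, 0.0]
ft_force: [-5.4, -1.9, 18.1]
grip_width: 0.0575
```

Run:
```python
from h import *
to([.5923,-.1476,.11],-63.8)
```

```text
t 5.85 pos [0.4849 0.1436 0.0383] d [ 0.1279  0.2829 -0.0715] w [ 4.000e-02 -1.000e-02 -3.028e+01] F [-5.4 -1.9 18.1] g 0.0575
```

Emit:
{"name": "arm_command", "arguments": {
  "commands": [
    {"dx": 0,"dy": 0,"dz": -0.001,"wx": 0,"wy": 0,"wz": 0,"hand": 0.075},
    {"dx": 0,"dy": 0,"dz": -0.0015,"wx": 0,"wy": 0,"wz": 0,"hand": 0.075},
    {"dx": 0,"dy": 0,"dz": -0.0015,"wx": 0,"wy": 0,"wz": 0,"hand": 0.075},
    {"dx": 0,"dy": 0,"dz": -0.0015,"wx": 0,"wy": 0,"wz": 0,"hand": 0.075},
    {"dx": 0,"dy": 0,"dz": -0.02,"wx": 0,"wy": 0,"wz": 0,"hand": 0.075},
    {"dx": 0,"dy": 0,"dz": -0.05,"wx": 0,"wy": 0,"wz": 0,"hand": 0.09},
    {"dx": 0,"dy": 0,"dz": -0.08,"wx": 0,"wy": 0,"wz": 0,"hand": 0.09},
    {"dx": 0.015,"dy": 0.04,"dz": -0.08,"wx": 0,"wy": 0,"wz": -5,"hand": 0.09},
    {"dx": 0.04,"dy": 0.085,"dz": -0.08,"wx": 0,"wy": 0,"wz": -10,"hand": 0.09},
    {"dx": 0.06,"dy": 0.13,"dz": -0.08,"wx": 0,"wy": 0,"wz": -15,"hand": 0.09}
  ]
}}

```text
time: 6.85
position: [0.5361, 0.0095, 0.117]
ee_rot: [-0.0, 0.995, 0.098, 0.001]
ft_force: [0.9, 0.1, 0.6]
grip_width: 0.0902
```

Run:
```python
from h import *
to([.5923,-.1476,.10],-63.8)
snap('top','top2'); snap('scene','scene3')
to([.5923,-.1476,.10],-63.8)
a=cv2.imread('pics/top2.png')[195:335,120:250]; b=cv2.imread('pics/scene3.png')[130:265,335:485]
f=lambda a,k:cv2.resize(a,None,fx=k,fy=k,interpolation=2)
a=f(a,3);b=f(b,2.7)
h=max(a.shape[0],b.shape[0]);P=lambda i:cv2.copyMakeBorder(i,0,h-i.shape[0],0,0,0)
cv2.imwrite('pics/c5.png',np.hstack([P(a),P(b)])); print(a.shape,b.shape)
```

```text
t 6.85 pos [0.5361 0.0095 0.117 ] d [0.0245 0.165  0.017 ] w [ 1.000e-02 -7.000e-02 -1.495e+01] F [0.9 0.1 0.6] g 0.0902
t 6.95 pos [0.537  0.0018 0.1163] d [0.0276 0.1569 0.0169] w [ 2.000e-01  1.000e-02 -1.586e+01] F [ 1.1  0.1 -0.1] g 0.0895
(420, 390, 3) (364, 405, 3)
```

View pics/c5.png

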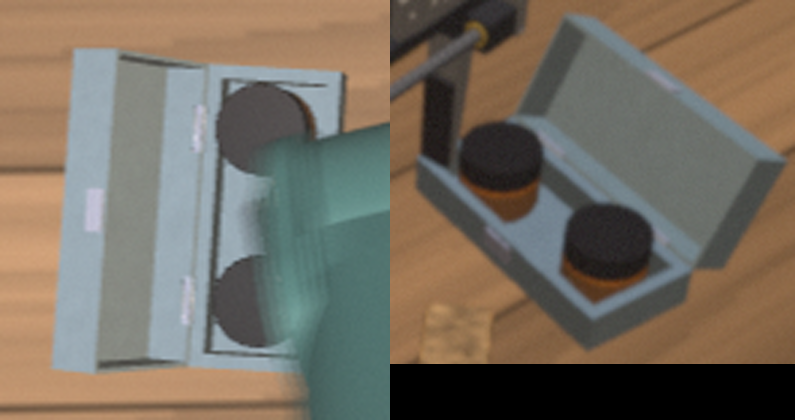

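Emit:
{"name": "arm_command", "arguments": {
  "commands": [
    {"dx": 0.006,"dy": 0.04,"dz": 0.005,"wx": 0,"wy": 0,"wz": -4,"hand": 0.0919},
    {"dx": 0.012,"dy": 0.085,"dz": 0.01,"wx": 0,"wy": 0,"wz": -9,"hand": 0.0919},
    {"dx": 0.018,"dy": 0.13,"dz": 0.013,"wx": 0,"wy": 0,"wz": -13,"hand": 0.0919},
    {"dx": 0.023,"dy": 0.158,"dz": 0.016,"wx": 0,"wy": 0,"wz": -15,"hand": 0.0919},
    {"dx": 0.024,"dy": 0.166,"dz": 0.018,"wx": 0,"wy": 0,"wz": -15,"hand": 0.0919},
    {"dx": 0.024,"dy": 0.166,"dz": 0.018,"wx": 0,"wy": 0,"wz": -15,"hand": 0.0919},
    {"dx": 0.024,"dy": 0.166,"dz": 0.018,"wx": 0,"wy": 0,"wz": -15,"hand": 0.0919}
  ]
}}

```text
time: 7.65
position: [0.5897, -0.1456, 0.0984]
ee_rot: [-0.001, 0.974, 0.225, -0.0]
ft_force: [-0.5, 0.3, 0.3]
grip_width: 0.0918
```

Run:
```python
from h import *
to([.593,-.149,.033],-63.8)
```

```text
t 7.65 pos [ 0.5897 -0.1456  0.0984] d [0.0014 0.0046 0.0654] w [-0.09  0.01 -0.18] F [-0.5  0.3  0.3] g 0.0918
```

Emit:
{"name": "arm_command", "arguments": {
  "commands": [
    {"dx": 0.001,"dy": 0.003,"dz": 0.02,"wx": 0,"wy": 0,"wz": 0,"hand": 0.0919},
    {"dx": 0.001,"dy": 0.004,"dz": 0.045,"wx": 0,"wy": 0,"wz": 0,"hand": 0.0919},
    {"dx": 0.001,"dy": 0.004,"dz": 0.06,"wx": 0,"wy": 0,"wz": 0,"hand": 0.0919},
    {"dx": 0.001,"dy": 0.004,"dz": 0.0655,"wx": 0,"wy": 0,"wz": 0,"hand": 0.0919},
    {"dx": 0.001,"dy": 0.004,"dz": 0.0655,"wx": 0,"wy": 0,"wz": 0,"hand": 0.05},
    {"dx": 0.001,"dy": 0.004,"dz": 0.0655,"wx": 0,"wy": 0,"wz": 0,"hand": 0.05},
    {"dx": 0.001,"dy": 0.004,"dz": 0.0655,"wx": 0,"wy": 0,"wz": 0,"hand": 0.05},
    {"dx": 0.001,"dy": 0.004,"dz": 0.0655,"wx": 0,"wy": 0,"wz": 0,"hand": 0.05},
    {"dx": 0.001,"dy": 0.004,"dz": 0.0655,"wx": 0,"wy": 0,"wz": 0,"hand": 0.05},
    {"dx": 0.001,"dy": 0.004,"dz": 0.0655,"wx": 0,"wy": 0,"wz": 0,"hand": 0.05}
  ]
}}

```text
time: 8.65
position: [0.5931, -0.151, 0.0338]
ee_rot: [0.0, 0.975, 0.224, 0.0]
ft_force: [-2.4, 1.0, 5.2]
grip_width: 0.0597
```

Run:
```python
from h import *
to([.5935,-.15,.11],-63.8)
to([.539,.14,.11],-94.1)
```

```text
t 8.65 pos [ 0.5931 -0.151   0.0338] d [ 0.0008 -0.0007 -0.0762] w [ 0.01 -0.03 -0.27] F [-2.4  1.   5.2] g 0.0597
t 8.65 pos [ 0.5931 -0.151   0.0338] d [ 0.0786 -0.2854 -0.0762] w [-0.   -0.04 30.03] F [-2.4  1.   5.2] g 0.0597
```

Emit:
{"name": "arm_command", "arguments": {
  "commands": [
    {"dx": 0,"dy": 0,"dz": -0.015,"wx": 0,"wy": 0,"wz": 0,"hand": 0.05},
    {"dx": 0,"dy": 0,"dz": -0.045,"wx": 0,"wy": 0,"wz": 0,"hand": 0.05},
    {"dx": 0,"dy": 0,"dz": -0.07,"wx": 0,"wy": 0,"wz": 0,"hand": 0.05},
    {"dx": 0.003,"dy": -0.012,"dz": -0.078,"wx": 0,"wy": 0,"wz": 2,"hand": 0.05},
    {"dx": 0.012,"dy": -0.045,"dz": -0.078,"wx": 0,"wy": 0,"wz": 5,"hand": 0.05},
    {"dx": 0.023,"dy": -0.085,"dz": -0.078,"wx": 0,"wy": 0,"wz": 10,"hand": 0.05},
    {"dx": 0.034,"dy": -0.125,"dz": -0.078,"wx": 0,"wy": 0,"wz": 15,"hand": 0.05},
    {"dx": 0.045,"dy": -0.165,"dz": -0.078,"wx": 0,"wy": 0,"wz": 20,"hand": 0.05},
    {"dx": 0.056,"dy": -0.205,"dz": -0.078,"wx": 0,"wy": 0,"wz": 25,"hand": 0.05},
    {"dx": 0.066,"dy": -0.24,"dz": -0.078,"wx": 0,"wy": 0,"wz": 30,"hand": 0.05}
  ]
}}

```text
time: 9.65
position: [0.5469, 0.0954, 0.1119]
ee_rot: [-0.0, 0.999, -0.037, 0.0]
ft_force: [1.8, 0.2, -1.4]
grip_width: 0.0599
```

Run:
```python
from h import *
to([.539,.14,.11],-94.1)
```

```text
t 9.65 pos [0.5469 0.0954 0.1119] d [-0.0112 -0.0439  0.0019] w [-0.02 -0.05 -0.14] F [ 1.8  0.2 -1.4] g 0.0599
```

Emit:
{"name": "arm_command", "arguments": {
  "commands": [
    {"dx": -0.005,"dy": -0.02,"dz": 0,"wx": 0,"wy": 0,"wz": 0,"hand": 0.05},
    {"dx": -0.01,"dy": -0.038,"dz": 0,"wx": 0,"wy": 0,"wz": 0,"hand": 0.05},
    {"dx": -0.011,"dy": -0.044,"dz": 0.008,"wx": 0,"wy": 0,"wz": 0,"hand": 0.05},
    {"dx": -0.011,"dy": -0.044,"dz": 0.016,"wx": 0,"wy": 0,"wz": 0,"hand": 0.05},
    {"dx": -0.011,"dy": -0.044,"dz": 0.018,"wx": 0,"wy": 0,"wz": 0,"hand": 0.05},
    {"dx": -0.011,"dy": -0.044,"dz": 0.018,"wx": 0,"wy": 0,"wz": 0,"hand": 0.05},
    {"dx": -0.011,"dy": -0.044,"dz": 0.018,"wx": 0,"wy": 0,"wz": 0,"hand": 0.05}
  ]
}}

```text
time: 10.35
position: [0.5397, 0.1369, 0.0929]
ee_rot: [0.0, 0.999, -0.036, -0.0]
ft_force: [0.9, 0.3, -1.7]
grip_width: 0.0598
```

Run:
```python
from h import *
to([.539,.14,.045],-94.1)
snap('scene','scene4'); crop('scene4',335,130,465,240,6,'c6')
to([.539,.14,.045],-94.1)
```

```text
t 10.35 pos [0.5397 0.1369 0.0929] d [-0.0009 -0.0031  0.0479] w [ 0.03  0.01 -0.08] F [ 0.9  0.3 -1.7] g 0.0598
t 10.4 pos [0.5398 0.1372 0.0931] d [-0.001  -0.0028  0.0481] w [ 0.01 -0.01 -0.06] F [-0.3  0.  -1. ] g 0.0598
```

View pics/c6.png

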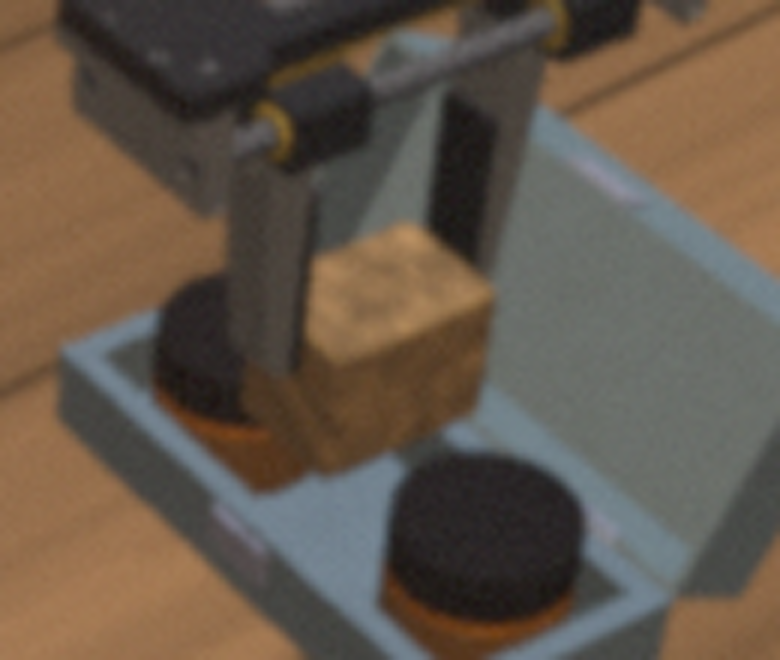

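Run:
```python
from h import *
w=ld('scene4'); z=.0931-.0338
A=[pix2w(w,335+u/6,130+v/6,z) for u,v in((246,398),(326,476),(479,407))]
T=[pix2w(w,335+u/6,130+v/6,z+.048) for u,v in((497,295),(340,364))]
print(np.round(A+T,4)); c=(A[0]+A[2])/2; print('centre bottom',c,'top +x edge mid',(T[0]+T[1])/2,'bottom +x edge mid',(A[1]+A[2])/2)
d=A[2]-A[1];print(np.degrees(np.arctan2(d[1],d[0])),np.linalg.norm(d),np.linalg.norm(A[1]-A[0]))
# jar (placed) known
print('jar',cw(0,0,0))
```

```text
[[0.5193 0.1135 0.0593]
 [0.5601 0.1088 0.0593]
 [0.5645 0.1663 0.0593]
 [0.5692 0.161  0.1073]
 [0.565  0.1039 0.1073]]
centre bottom [0.54192688 0.1399274  0.0593    ] top +x edge mid [0.56713395 0.13243118 0.1073    ] bottom +x edge mid [0.56233648 0.13757183 0.0593    ]
85.60896276131213 0.05770607510481974 0.04109015306211221
jar [0.5363 0.1397 0.    ]
```

Emit:
{"name": "arm_command", "arguments": {
  "commands": [
    {"dx": 0,"dy": -0.003,"dz": 0.008,"wx": 0,"wy": 0,"wz": 0,"hand": 0.05},
    {"dx": 0,"dy": -0.003,"dz": 0.018,"wx": 0,"wy": 0,"wz": 0,"hand": 0.05},
    {"dx": 0,"dy": -0.003,"dz": 0.026,"wx": 0,"wy": 0,"wz": 0,"hand": 0.05},
    {"dx": 0,"dy": -0.003,"dz": 0.032,"wx": 0,"wy": 0,"wz": 0,"hand": 0.05},
    {"dx": 0,"dy": -0.003,"dz": 0.036,"wx": 0,"wy": 0,"wz": 0,"hand": 0.05},
    {"dx": 0,"dy": -0.003,"dz": 0.036,"wx": 0,"wy": 0,"wz": 0,"hand": 0.05}
  ]
}}

```text
time: 11.0
position: [0.5392, 0.141, 0.0562]
ee_rot: [0.0, 0.999, -0.036, -0.001]
ft_force: [-0.2, 0.6, -1.0]
grip_width: 0.0594
```

Run:
```python
from h import *
to([.539,.14,.0388],-94.1)
```

```text
t 11.0 pos [0.5392 0.141  0.0562] d [-0.0001  0.001   0.0174] w [0.03 0.08 0.03] F [-0.2  0.6 -1. ] g 0.0594
```

No contact so far, with the underside below the rim. I'll carry on down.

Emit:
{"name": "arm_command", "arguments": {
  "commands": [
    {"dx": 0,"dy": 0.0005,"dz": 0.005,"wx": 0,"wy": 0,"wz": 0,"hand": 0.05},
    {"dx": 0,"dy": 0.0005,"dz": 0.01,"wx": 0,"wy": 0,"wz": 0,"hand": 0.05},
    {"dx": 0,"dy": 0.0005,"dz": 0.014,"wx": 0,"wy": 0,"wz": 0,"hand": 0.05},
    {"dx": 0,"dy": 0.0005,"dz": 0.017,"wx": 0,"wy": 0,"wz": 0,"hand": 0.05},
    {"dx": 0,"dy": 0.0005,"dz": 0.018,"wx": 0,"wy": 0,"wz": 0,"hand": 0.05},
    {"dx": 0,"dy": 0.0005,"dz": 0.018,"wx": 0,"wy": 0,"wz": 0,"hand": 0.05}
  ]
}}

```text
time: 11.6
position: [0.5396, 0.1406, 0.039]
ee_rot: [0.0, 0.999, -0.036, -0.0]
ft_force: [0.1, 0.0, -0.5]
grip_width: 0.0597
```

Run:
```python
from h import *
to([.539,.14,.0388],-94.1)
```

```text
t 11.6 pos [0.5396 0.1406 0.039 ] d [-0.0005  0.0006  0.0002] w [0.   0.01 0.02] F [ 0.1  0.  -0.5] g 0.0597
```

Emit:
{"name": "arm_command", "arguments": {
  "commands": [
    {"dx": 0,"dy": 0,"dz": 0.0005,"wx": 0,"wy": 0,"wz": 0,"hand": 0.075},
    {"dx": 0,"dy": 0,"dz": 0,"wx": 0,"wy": 0,"wz": 0,"hand": 0.075},
    {"dx": 0,"dy": 0,"dz": 0,"wx": 0,"wy": 0,"wz": 0,"hand": 0.075},
    {"dx": 0,"dy": 0,"dz": 0,"wx": 0,"wy": 0,"wz": 0,"hand": 0.075},
    {"dx": 0,"dy": 0,"dz": -0.015,"wx": 0,"wy": 0,"wz": 0,"hand": 0.075},
    {"dx": 0,"dy": 0,"dz": -0.05,"wx": 0,"wy": 0,"wz": 0,"hand": 0.075},
    {"dx": 0,"dy": 0,"dz": -0.095,"wx": 0,"wy": 0,"wz": 0,"hand": 0.05},
    {"dx": 0,"dy": 0,"dz": -0.125,"wx": 0,"wy": 0,"wz": -8,"hand": 0},
    {"dx": 0,"dy": 0,"dz": -0.125,"wx": 0,"wy": 0,"wz": -16,"hand": 0},
    {"dx": 0,"dy": 0,"dz": -0.125,"wx": 0,"wy": 0,"wz": -24,"hand": 0}
  ]
}}

```text
time: 12.6
position: [0.5405, 0.1409, 0.1669]
ee_rot: [0.0, 0.984, 0.176, 0.002]
ft_force: [-0.3, 0.1, 0.3]
grip_width: 0.0452
```

Run:
```python
from h import *
snap('scene','scene5'); crop('scene5',335,130,485,265,5,'c7')
to(cw(0,.134,.16),-4.1)
```

```text
t 12.65 pos [0.5401 0.1407 0.1661] d [ 0.0519 -0.1222  0.0061] w [  0.11  -0.11 -65.35] F [-0.2 -0.   0.3] g 0.0411
```

View pics/c7.png

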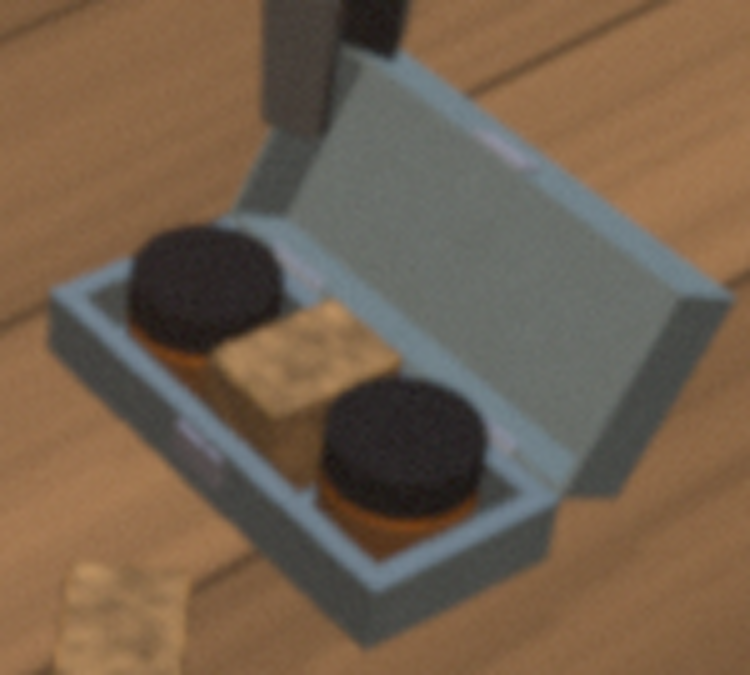

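Run:
```python
from h import *
w=ld('scene5')
for phi in(1.8,1.9,2.0,2.1,2.2):
    o=[]
    for s,d in((85,34),(85,0),(0,34)):
        y=42.5-s*np.cos(phi)+d*np.sin(phi);z=30+s*np.sin(phi)+d*np.cos(phi)
        P=cw(.097,y/1e3,z/1e3)+[.0035,.001,0]
        o+=list(((w2pix(w,P)[0]-[335,130])*5).round(0))
    print(phi,o)
```

```text
1.8 [np.float64(709.0), np.float64(285.0), np.float64(642.0), np.float64(301.0), np.float64(624.0), np.float64(483.0)]
1.9 [np.float64(721.0), np.float64(290.0), np.float64(658.0), np.float64(298.0), np.float64(621.0), np.float64(490.0)]
2.0 [np.float64(732.0), np.float64(298.0), np.float64(674.0), np.float64(297.0), np.float64(616.0), np.float64(498.0)]
2.1 [np.float64(740.0), np.float64(307.0), np.float64(688.0), np.float64(298.0), np.float64(612.0), np.float64(506.0)]
2.2 [np.float64(747.0), np.float64(318.0), np.float64(700.0), np.float64(301.0), np.float64(607.0), np.float64(513.0)]
```

Emit:
{"name": "arm_command", "arguments": {
  "commands": [
    {"dx": 0.004,"dy": -0.01,"dz": 0,"wx": 0,"wy": 0,"wz": -8,"hand": 0},
    {"dx": 0.012,"dy": -0.028,"dz": 0,"wx": 0,"wy": 0,"wz": -16,"hand": 0},
    {"dx": 0.02,"dy": -0.047,"dz": 0,"wx": 0,"wy": 0,"wz": -24,"hand": 0},
    {"dx": 0.028,"dy": -0.066,"dz": 0,"wx": 0,"wy": 0,"wz": -32,"hand": 0},
    {"dx": 0.036,"dy": -0.085,"dz": 0,"wx": 0,"wy": 0,"wz": -40,"hand": 0},
    {"dx": 0.044,"dy": -0.104,"dz": 0,"wx": 0,"wy": 0,"wz": -48,"hand": 0},
    {"dx": 0.05,"dy": -0.117,"dz": 0,"wx": 0,"wy": 0,"wz": -56,"hand": 0},
    {"dx": 0.052,"dy": -0.122,"dz": 0,"wx": 0,"wy": 0,"wz": -64,"hand": 0},
    {"dx": 0.052,"dy": -0.122,"dz": 0,"wx": 0,"wy": 0,"wz": -65.5,"hand": 0},
    {"dx": 0.052,"dy": -0.122,"dz": 0,"wx": 0,"wy": 0,"wz": -65.5,"hand": 0}
  ]
}}

```text
time: 13.65
position: [0.547, 0.2725, 0.1643]
ee_rot: [0.0, 0.736, 0.677, -0.0]
ft_force: [-0.2, 0.5, 0.3]
grip_width: 0.0003
```

Run:
```python
from h import *
for y,z in((134,80),(115,80),(86,92),(64,95),(39,101),(14,98)): to(cw(0,y/1e3,z/1e3),-4.1)
```

```text
t 13.65 pos [0.547  0.2725 0.1643] d [ 0.0008 -0.0012  0.0843] w [ 0.    0.03 -0.7 ] F [-0.2  0.5  0.3] g 0.0003
t 13.65 pos [0.547  0.2725 0.1643] d [-0.0182 -0.001   0.0843] w [ 0.    0.03 -0.7 ] F [-0.2  0.5  0.3] g 0.0003
t 13.65 pos [0.547  0.2725 0.1643] d [-0.0472 -0.0006  0.0723] w [ 0.    0.03 -0.7 ] F [-0.2  0.5  0.3] g 0.0003
t 13.65 pos [0.547  0.2725 0.1643] d [-0.0692 -0.0003  0.0693] w [ 0.    0.03 -0.7 ] F [-0.2  0.5  0.3] g 0.0003
t 13.65 pos [0.547  0.2725 0.1643] d [-0.0942 -0.      0.0633] w [ 0.    0.03 -0.7 ] F [-0.2  0.5  0.3] g 0.0003
t 13.65 pos [0.547  0.2725 0.1643] d [-0.1192  0.0003  0.0663] w [ 0.    0.03 -0.7 ] F [-0.2  0.5  0.3] g 0.0003
```

Emit:
{"name": "arm_command", "arguments": {
  "commands": [
    {"dx": 0,"dy": 0,"dz": 0.04,"wx": 0,"wy": 0,"wz": 0,"hand": 0},
    {"dx": 0,"dy": 0,"dz": 0.078,"wx": 0,"wy": 0,"wz": 0,"hand": 0},
    {"dx": -0.003,"dy": 0,"dz": 0.084,"wx": 0,"wy": 0,"wz": 0,"hand": 0},
    {"dx": -0.01,"dy": 0,"dz": 0.084,"wx": 0,"wy": 0,"wz": 0,"hand": 0},
    {"dx": -0.018,"dy": 0,"dz": 0.082,"wx": 0,"wy": 0,"wz": 0,"hand": 0},
    {"dx": -0.026,"dy": 0,"dz": 0.079,"wx": 0,"wy": 0,"wz": 0,"hand": 0},
    {"dx": -0.034,"dy": 0,"dz": 0.076,"wx": 0,"wy": 0,"wz": 0,"hand": 0},
    {"dx": -0.041,"dy": 0,"dz": 0.074,"wx": 0,"wy": 0,"wz": 0,"hand": 0},
    {"dx": -0.048,"dy": 0,"dz": 0.072,"wx": 0,"wy": 0,"wz": 0,"hand": 0},
    {"dx": -0.048,"dy": 0,"dz": 0.072,"wx": 0,"wy": 0,"wz": 0,"hand": 0}
  ]
}}

```text
time: 14.65
position: [0.5457, 0.2272, 0.0966]
ee_rot: [0.001, 0.735, 0.678, 0.004]
ft_force: [-0.2, 4.0, 3.9]
grip_width: 0.0001
```

Run:
```python
from h import *
for y,z in((86,92),(64,95),(39,101),(14,98),(-7,84)): to(cw(0,y/1e3,z/1e3),-4.1)
```

```text
t 14.65 pos [0.5457 0.2272 0.0966] d [-0.002  -0.0031  0.0045] w [ 0.41 -0.31 -0.56] F [-0.2  4.   3.9] g 0.0001
t 14.65 pos [0.5457 0.2272 0.0966] d [-0.024  -0.0029  0.0014] w [ 0.41 -0.31 -0.56] F [-0.2  4.   3.9] g 0.0001
t 14.65 pos [0.5457 0.2272 0.0966] d [-0.049  -0.0026 -0.0047] w [ 0.41 -0.31 -0.56] F [-0.2  4.   3.9] g 0.0001
t 14.65 pos [0.5457 0.2272 0.0966] d [-0.074  -0.0024 -0.0019] w [ 0.41 -0.31 -0.56] F [-0.2  4.   3.9] g 0.0001
t 14.65 pos [0.5457 0.2272 0.0966] d [-0.0951 -0.0023  0.012 ] w [ 0.41 -0.31 -0.56] F [-0.2  4.   3.9] g 0.0001
```

Emit:
{"name": "arm_command", "arguments": {
  "commands": [
    {"dx": -0.007,"dy": 0,"dz": -0.001,"wx": 0,"wy": 0,"wz": 0,"hand": 0},
    {"dx": -0.015,"dy": 0,"dz": -0.002,"wx": 0,"wy": 0,"wz": 0,"hand": 0},
    {"dx": -0.022,"dy": 0,"dz": -0.003,"wx": 0,"wy": 0,"wz": 0,"hand": 0},
    {"dx": -0.03,"dy": 0,"dz": -0.005,"wx": 0,"wy": 0,"wz": 0,"hand": 0},
    {"dx": -0.038,"dy": 0,"dz": -0.007,"wx": 0,"wy": 0,"wz": 0,"hand": 0},
    {"dx": -0.047,"dy": 0,"dz": -0.009,"wx": 0,"wy": 0,"wz": 0,"hand": 0},
    {"dx": -0.055,"dy": 0,"dz": -0.009,"wx": 0,"wy": 0,"wz": 0,"hand": 0},
    {"dx": -0.064,"dy": 0,"dz": -0.008,"wx": 0,"wy": 0,"wz": 0,"hand": 0},
    {"dx": -0.072,"dy": 0,"dz": -0.006,"wx": 0,"wy": 0,"wz": 0,"hand": 0},
    {"dx": -0.072,"dy": 0,"dz": -0.006,"wx": 0,"wy": 0,"wz": 0,"hand": 0}
  ]
}}

```text
time: 15.65
position: [0.5368, 0.1509, 0.0973]
ee_rot: [0.0, 0.736, 0.678, -0.001]
ft_force: [-0.1, 1.0, 0.0]
grip_width: 0.0003
```

Run:
```python
from h import *
for y,z in((14,98),(-7,84),(-25,66)): to(cw(0,y/1e3,z/1e3),-4.1)
```

```text
t 15.65 pos [0.5368 0.1509 0.0973] d [ 0.0028  0.0003 -0.0008] w [-0.1   0.14 -0.6 ] F [-0.1  1.   0. ] g 0.0003
t 15.65 pos [0.5368 0.1509 0.0973] d [-0.0181  0.0005  0.0133] w [-0.1   0.14 -0.6 ] F [-0.1  1.   0. ] g 0.0003
t 15.65 pos [0.5368 0.1509 0.0973] d [-0.0361  0.0007  0.0313] w [-0.1   0.14 -0.6 ] F [-0.1  1.   0. ] g 0.0003
```

Emit:
{"name": "arm_command", "arguments": {
  "commands": [
    {"dx": -0.006,"dy": 0,"dz": 0.003,"wx": 0,"wy": 0,"wz": 0,"hand": 0},
    {"dx": -0.012,"dy": 0,"dz": 0.008,"wx": 0,"wy": 0,"wz": 0,"hand": 0},
    {"dx": -0.018,"dy": 0,"dz": 0.013,"wx": 0,"wy": 0,"wz": 0,"hand": 0},
    {"dx": -0.024,"dy": 0,"dz": 0.018,"wx": 0,"wy": 0,"wz": 0,"hand": 0},
    {"dx": -0.03,"dy": 0,"dz": 0.023,"wx": 0,"wy": 0,"wz": 0,"hand": 0},
    {"dx": -0.035,"dy": 0,"dz": 0.028,"wx": 0,"wy": 0,"wz": 0,"hand": 0},
    {"dx": -0.036,"dy": 0,"dz": 0.031,"wx": 0,"wy": 0,"wz": 0,"hand": 0},
    {"dx": -0.036,"dy": 0,"dz": 0.032,"wx": 0,"wy": 0,"wz": 0,"hand": 0},
    {"dx": -0.036,"dy": 0,"dz": 0.032,"wx": 0,"wy": 0,"wz": 0,"hand": 0}
  ]
}}

```text
time: 16.55
position: [0.5343, 0.1173, 0.0658]
ee_rot: [-0.0, 0.735, 0.678, -0.0]
ft_force: [0.5, -0.7, -0.8]
grip_width: 0.0004
```

Run:
```python
from h import *
to(cw(0,-.025,.064),-4.1)
```

```text
t 16.55 pos [0.5343 0.1173 0.0658] d [-0.0025  0.0004  0.0018] w [-0.03  0.02 -0.5 ] F [ 0.5 -0.7 -0.8] g 0.0004
```

Emit:
{"name": "arm_command", "arguments": {
  "commands": [
    {"dx": -0.003,"dy": 0,"dz": 0.001,"wx": 0,"wy": 0,"wz": 0,"hand": 0},
    {"dx": -0.003,"dy": 0,"dz": 0.002,"wx": 0,"wy": 0,"wz": 0,"hand": 0},
    {"dx": -0.003,"dy": 0,"dz": 0.003,"wx": 0,"wy": 0,"wz": 0,"hand": 0},
    {"dx": -0.003,"dy": 0,"dz": 0.003,"wx": 0,"wy": 0,"wz": 0,"hand": 0}
  ]
}}

```text
time: 16.95
position: [0.5343, 0.1146, 0.0643]
ee_rot: [0.0, 0.735, 0.678, -0.0]
ft_force: [-3.7, -1.8, 12.2]
grip_width: 0.0005
```

Run:
```python
from h import *
to(cw(0,-.025,.064),-4.1)
```

```text
t 16.95 pos [0.5343 0.1146 0.0643] d [0.0002 0.0002 0.0003] w [ 0.02  0.05 -0.46] F [-3.7 -1.8 12.2] g 0.0005
```

Emit:
{"name": "arm_command", "arguments": {
  "commands": [
    {"dx": 0,"dy": 0,"dz": 0.001,"wx": 0,"wy": 0,"wz": 0,"hand": 0},
    {"dx": 0,"dy": 0,"dz": 0.0015,"wx": 0,"wy": 0,"wz": 0,"hand": 0},
    {"dx": 0,"dy": 0,"dz": 0.0015,"wx": 0,"wy": 0,"wz": 0,"hand": 0},
    {"dx": 0,"dy": 0,"dz": 0.0015,"wx": 0,"wy": 0,"wz": 0,"hand": 0}
  ]
}}

```text
time: 17.35
position: [0.5344, 0.1146, 0.0643]
ee_rot: [0.001, 0.735, 0.678, -0.0]
ft_force: [-7.3, -2.1, 22.8]
grip_width: 0.0004
```

Emit:
{"name": "arm_command", "arguments": {
  "commands": [
    {"dx": 0,"dy": 0,"dz": -0.003,"wx": 0,"wy": 0,"wz": 0,"hand": 0},
    {"dx": 0,"dy": 0,"dz": -0.02,"wx": 0,"wy": 0,"wz": 0,"hand": 0},
    {"dx": 0,"dy": 0,"dz": -0.06,"wx": 0,"wy": 0,"wz": 0,"hand": 0},
    {"dx": 0,"dy": 0,"dz": -0.1,"wx": 0,"wy": 0,"wz": 0,"hand": 0},
    {"dx": 0,"dy": 0,"dz": -0.14,"wx": 0,"wy": 0,"wz": 0,"hand": 0},
    {"dx": 0,"dy": 0,"dz": -0.14,"wx": 0,"wy": 0,"wz": 0,"hand": 0},
    {"dx": 0,"dy": 0,"dz": -0.14,"wx": 0,"wy": 0,"wz": 0,"hand": 0}
  ]
}}

```text
time: 18.05
position: [0.5345, 0.1144, 0.2021]
ee_rot: [0.001, 0.735, 0.678, 0.001]
ft_force: [-1.0, -0.2, -1.0]
grip_width: 0.0004
```

Run:
```python
from h import *
snap('scene','scene6')
a=cv2.imread('pics/scene6.png'); cv2.imwrite('pics/c8.png',np.vstack([cv2.resize(a[150:265,335:475],None,fx=5,fy=5,interpolation=2)]))
to([.53,.115,.2])
w=ld('scene6')
for y,z in((-.0425,.064),(-.0425,.03)): 
  for x in(-.097,.097): print(((w2pix(w,cw(x,y,z)+[.0035,.001,0])[0]-[335,150])*5).round(0))
```

```text
t 18.1 pos [0.5337 0.1142 0.2009] d [ 0.0005 -0.0038  0.0009] w [0. 0. 0.] F [-0.2 -0.3 -0.7] g 0.0
[ 49. 122.]
[383. 423.]
[ 46. 192.]
[371. 495.]
```

View pics/c8.png

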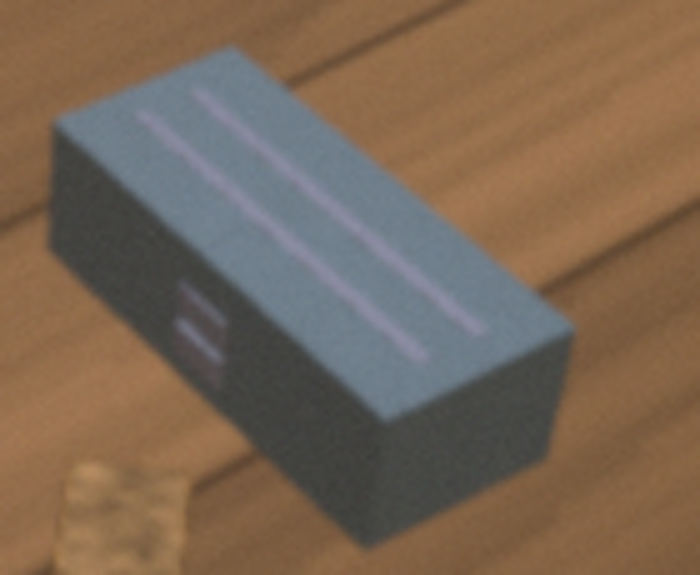

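The lid is shut with no gap showing. Its corners are at (53,122) and (386,421), against predicted shut positions of (49,122) and (383,423). Pressing harder, from 12 to 23 N, did not move it any further. I'm handing it in.

```bash
python3 -c "
from rig import bot
print(bot.finish_job())"
```

```text
the job is handed in; nothing more can be done
None
```

The case is packed and shut, and I handed the job in at about 18 s of the 62 s allowed. The hand-in reported no verdict.

- **Packing:** I set the amber jar at the −x end of the case. The rightmost cork block went in the middle, between the two jars. The jar was lowered to floor contact, about 18 N. The block was let go within about a millimetre of the floor. The picture before closing showed both jars and the block upright and flat.
- **Lid:** I swung it over from behind with the closed fingers and pressed it down. The fingertips stopped at z = 64.3 mm, against 64 mm for fully shut, and did not move when the press rose from 12 to 23 N. In the last picture the halves meet with no gap, and the lid's corners are within about 1 pixel of where they should be when shut.
- **After closing:** The arm was lifted clear to z = 0.20 m and touched nothing.

**Disagreements and unchecked points:**
- The two cameras disagreed by about 3 mm on where the case and jars were. I allowed for this by measuring the held pieces against the case in the same picture.
- I did not measure the other bench items again at the end, but no unexpected contact force showed up in the readings between moves.

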